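Touch-dry test of sprayed panels

ROBOT

A 6-joint arm with a two-finger parallel gripper is mounted at the origin on a cart in front of the work surface, level with it; the furniture and walls round the work are solid. World frame = base frame: x ahead of the robot, y to its left, z up, the work surface at z = 0. Lengths are in mm, angles in rad, forces in N, time in s.
With the tool pointing down it reaches from about 250 to 850 mm from the base axis. Payload 12.5 kg.
Tool frame: the origin (TCP) lies midway between the tips of the shut fingers; the grasp point (between the pads) lies 19 mm behind it; z points along the fingers, y is the line along which they close (so a half turn about z gives the same grasp; the last joint's range is limited). The gripper opens to 93 mm and grips with 3 to 60 N. Pads are 15 mm wide; open, the fingers measure 128 mm over their backs; the gripper's body (75 mm by 188 mm) begins 65 mm behind the grasp point.
Start: joints at [1.179, 0.351, 1.652, -0, 1.139, -0.085], TCP at [166.074, 524.313, 218.633] pointing down, gripper open.
Joint ranges: [-2.75, 2.75], [-0.79, 2.1], [0.01, 2.65], [-1.57, 4.71], [0.07, 3.14], [-2.87, 2.87]. Speed limits (rad/s): [2.22, 2.22, 2.79, 3.14, 3.14, 3.14].

INTERFACE

Orientations are given as a unit quaternion [x, y, z, w].
In Python, from rig import * gives the robot as it stands.
- The arm moves only by the shell command python3 -m jog 'ROWS' [FORCE]. ROWS is JSON, a list of rows, each an object with "translation": the shift along the tool's x, y, z in mm, a list of three; "rotation": the turn, a rotation vector about the tool's x, y, z in degrees, a list of three; "grip": the opening, from 0 (shut) to 1 (fully open). In form: [{"translation": [dx, dy, dz], "rotation": [rx, ry, rz], "grip": grip}, ...]. A call has 1 to 8 rows; each row shifts and turns the commanded pose from where the row before left it, along the tool's axes as they then stand; what a row does not reach is not made up. A row lasts 1/12 s, in which the tool goes at most 41.7 mm and 7.16 degrees, less where a joint would pass 70% of its speed; a pose out of reach is approached as far as the arm can. A call is refused whole if a number of a shift passes 41.7 or a number of a turn 7.16, either way. A call with a gripper value outside its range is refused whole. The fingers move at their own pace and stop on an object; FORCE is the grip in N (left out, the last holds). Time passes only in rows, so rows that do not move let the fingers close. It gives the time, the measured TCP pose, the force, the opening and the grip force at its end, in the units of the state.
- get_obs(): the state, without advancing time (a new reading comes with each control period).
- grab_frame(name): name is "side" or "top"; returns the picture (384x512x3 uint8, blue, green, red); there is no depth.
- calibration(name): a dict with "camera_matrix" (3x3 intrinsics, pixels), "T" (4x4, takes a point from camera to world coordinates). Camera axes: x right, y up, looking along -z (the intrinsics and any distortion apply to the point x, -y, -z); pixel columns grow to the right and rows downward; lengths in mm; the calibration is good to about 2 mm. A picture is of the moment at which its call begins. calibration takes no time and is no camera call.
- finish_job(): hands the job in; it is judged then, once.
The state is a dict: "clock": time; "joint_positions": joint angles; "qvel": joint speeds; "joint_torque": joint torques, N m; "eef_pos": TCP position; "eef_rot": TCP orientation; "ft_force": force on the tool from outside, world axes, zero at the start; "ft_torque": the same for the moment, N m; "grip_width": finger opening in mm; "grip_force": force on a finger pad.
Only numpy, scipy, OpenCV 4.12 (cv2) and the standard library are available. Lean on these libraries where they do the work, as an engineer would, in place of code of your own. Each camera call takes 0.05 s, during which the arm holds its last target. There are 200 camera calls.

TASK

Check whether the two older coats are touch-dry: with the fingertips lightly touch the round test tab of the grey panel, then that of the red panel, and draw the hand back clear. The panels give on springs: neither push one down to its stop nor pull one up, and keep off the painted show faces. The yellow panel is still wet, so do not touch it at all, and leave the tins, the filter and the sanding block where they are.

Things in the scene. Friction and masses are not known exactly. Their poses are not given: they have to be found in the camera images.
- grey_tab (a point): Round test tab of the grey (undercoat) panel: flat painted disc, 48 mm across, 3 mm thick, with a ring of white dots, held out from one long edge of the painted sheet by a neck 20 mm wide (16 mm gap between disc and sheet). Origin: centre of its top surface, 70 mm above the bench; z up. Tab and sheet form one rigid panel on a sprung stem.
- grey_face (a point): The grey (undercoat) painted show face: a flat sheet 90 x 110 x 3 mm, level, not to be touched. Origin: centre of its top surface, 70 mm above the bench; x and y along its 90 and 110 mm sides. The tab's centre lies 85 mm from here along -x of this frame, roughly towards the robot. The stand below is fixed: round foot 84 mm across, post 32 mm across up to 44 mm.
- red_tab (a point): Round test tab of the red (topcoat) panel: flat painted disc, 48 mm across, 3 mm thick, with a ring of white dots, held out from one long edge of the painted sheet by a neck 20 mm wide (16 mm gap between disc and sheet). Origin: centre of its top surface, 70 mm above the bench; z up. Tab and sheet form one rigid panel on a sprung stem.
- red_face (a point): The red (topcoat) painted show face: a flat sheet 90 x 110 x 3 mm, level, not to be touched. Origin: centre of its top surface, 70 mm above the bench; x and y along its 90 and 110 mm sides. The tab's centre lies 85 mm from here along -x of this frame, roughly towards the robot. The stand below is fixed: round foot 84 mm across, post 32 mm across up to 44 mm.
- yellow_tab (a point): Round test tab of the yellow (still wet) panel: flat painted disc, 48 mm across, 3 mm thick, with a ring of white dots, held out from one long edge of the painted sheet by a neck 20 mm wide (16 mm gap between disc and sheet). Origin: centre of its top surface, 70 mm above the bench; z up. Tab and sheet form one rigid panel on a sprung stem.
- yellow_face (a point): The yellow (still wet) painted show face: a flat sheet 90 x 110 x 3 mm, level, not to be touched. Origin: centre of its top surface, 70 mm above the bench; x and y along its 90 and 110 mm sides. The tab's centre lies 85 mm from here along -x of this frame, roughly towards the robot. The stand below is fixed: round foot 84 mm across, post 32 mm across up to 44 mm.
- grey_panel (a joint): How far the grey panel (tab and sheet) is pushed straight down on its spring, in m: 0 at rest, grows as it sinks, 1 mm for each 0.6 N, hard stop at 0.020 (12 N); negative if pulled up. It springs back when let go.
- red_panel (a joint): How far the red panel (tab and sheet) is pushed straight down on its spring, in m: 0 at rest, grows as it sinks, 1 mm for each 0.6 N, hard stop at 0.020 (12 N); negative if pulled up. It springs back when let go.
- tin_red: Small red paint tin, 58 mm across and 58 mm tall, loose, standing in front of the panels on the robot's side. Origin: centre of its underside.
- mask_filter: Grey round respirator filter with a pink band, 70 mm across and 33 mm tall, loose, in front of the panels on the robot's side. Origin: centre of its underside.
- tin_plain: Small green paint tin, 68 mm across and 60 mm tall, loose, beyond the panels. Origin: centre of its underside.
- sanding_block: Black sanding block, 60 x 111 x 27 mm, loose, beyond the panels. Origin: centre of its underside.
Things that resemble listed ones, but are neither listed nor needed, are in the scene too. Leave any purple look-alike of the tin_plain alone. Leave any blue look-alike of the tin_red alone.

How it is judged:
By the outcome, as a careful person would: the job done as asked, in the order asked, and still so for the second after the job is handed in, with the robot touching nothing.
It also fails if it takes over 38 s, if anything falls off the work surface, if the arm or the gripper's body presses on something with over 40 N, if the wrist force passes 120 N, or if a joint passes its speed limit or range.

## Working session

There is one attempt and no reset: what is moved stays moved. The work goes in short steps, Python scripts to look and compute and a shell command to move; the robot and the scene stay as the last step left them, time stands still between calls to the robot, and variables do not carry over. Pictures are saved under pics/ and viewed, at most 10 in all, crops included, and the job is handed in when it is done.

```bash
mkdir -p pics; ls; python3 - <<'E'
from rig import *
import cv2,numpy as np
o=get_obs();print({k:np.round(v,3).tolist() for k,v in o.items()})
for n in("top","side"):
    cv2.imwrite(f"pics/{n}0.png",grab_frame(n)); c=calibration(n); print(n,np.round(c["camera_matrix"],1).tolist(),np.round(c["T"],3).tolist(),[k for k in c])
E
```

```text
pics
{'clock': 0.0, 'joint_positions': [1.179, 0.351, 1.652, -0.0, 1.139, -0.085], 'qvel': [-0.0, -0.001, 0.0, -0.001, 0.001, -0.001], 'joint_torque': [0.001, -49.734, -28.526, 0.07, 0.026, -0.0], 'eef_pos': [165.968, 524.007, 218.113], 'eef_rot': [0.153, 0.988, -0.001, -0.0], 'ft_force': [-0.085, 0.216, 0.237], 'ft_torque': [0.004, -0.053, 0.018], 'grip_force': 0.0, 'grip_width': 92.905}
top [[360.3, 0.0, 251.9], [0.0, 360.3, 197.0], [0.0, 0.0, 1.0]] [[-0.024, 0.983, -0.181, 385.169], [-1.0, -0.026, -0.01, 37.377], [-0.015, 0.18, 0.983, 1176.397], [0.0, 0.0, 0.0, 1.0]] ['camera_matrix', 'T']
side [[384.0, 0.0, 256.9], [0.0, 384.0, 194.7], [0.0, 0.0, 1.0]] [[-0.998, 0.046, -0.032, 578.354], [-0.052, -0.537, 0.842, 895.77], [0.022, 0.842, 0.539, 609.736], [0.0, 0.0, 0.0, 1.0]] ['camera_matrix', 'T']
```

View pics/top0.png

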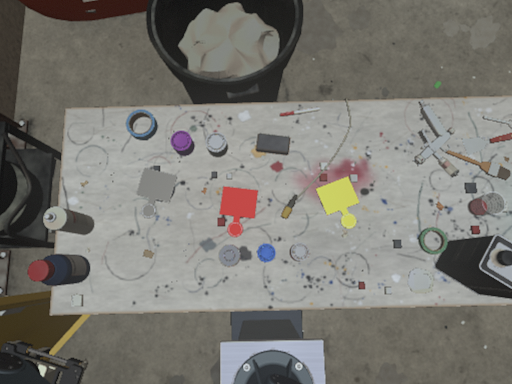

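View pics/side0.png

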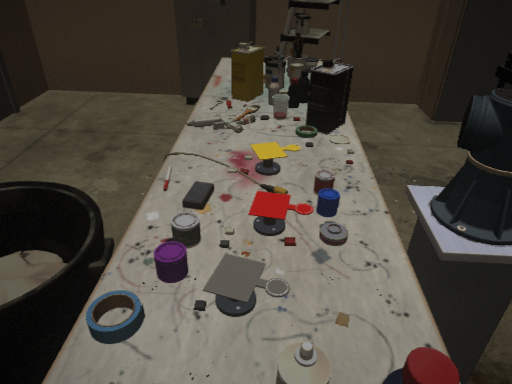

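The top view shows the tabs near px (149,211) grey, (235,229) red and (348,221) yellow. The red tin, filter and blue tin stand on the robot's side. Next I'll measure these.

```bash
cat > h.py <<'E'
from rig import *
import cv2,numpy as np
def ray(n,u,v,z):
    c=calibration(n);K=c["camera_matrix"];T=np.array(c["T"])
    d=np.linalg.inv(K)@[u,v,1];d=T[:3,:3]@[d[0],-d[1],-d[2]];p=T[:3,3]
    return p+d*(z-p[2])/d[2]
def proj(n,P):
    c=calibration(n);q=np.linalg.inv(np.array(c["T"]))@[*P,1];q=np.array(c["camera_matrix"])@[q[0],-q[1],-q[2]]
    return q[:2]/q[2]
E
python3 - <<'E'
from h import *
print("tcp",proj("top",get_obs()["eef_pos"]),proj("side",get_obs()["eef_pos"]))
I={n:cv2.imread(f"pics/{n}0.png") for n in("top","side")}
hsv={n:cv2.cvtColor(I[n],cv2.COLOR_BGR2HSV) for n in I}
def comps(n,m,nm,zs,lo=40):
    k,l,s,c=cv2.connectedComponentsWithStats(m.astype(np.uint8))
    for i in range(1,k):
        if s[i,4]>lo: print(n,nm,s[i].tolist(),c[i].round(1),[ray(n,*c[i],z).round(0)[:2].tolist() for z in zs])
for n in I:
    H,S,V=[hsv[n][...,i].astype(int) for i in range(3)]
    comps(n,((H<5)|(H>175))&(S>200)&(V>150),"red",[70])
    comps(n,(abs(H-29)<5)&(S>180)&(V>150),"yel",[70])
    comps(n,(abs(H-115)<8)&(S>150)&(V>100),"blue",[58])
w=np.hstack([cv2.resize(I["top"][155:275,120:270],None,fx=4,fy=4,interpolation=2)]);cv2.imwrite("pics/c1.png",w[:600])
w=cv2.resize(I["side"][180:320,190:390],None,fx=4,fy=4,interpolation=2);cv2.imwrite("pics/c2.png",w)
E
```

```text
tcp [ 66.66153361 356.24894829] [574.3631817  306.68605816]
side red [250, 192, 45, 27, 822] [270.6 204.8] [[573.0, 97.0]]
side red [297, 205, 14, 9, 84] [303.4 208.2] [[492.0, 105.0]]
side blue [319, 189, 20, 10, 127] [328.6 193.8] [[418.0, 13.0]]
```

View pics/c1.png

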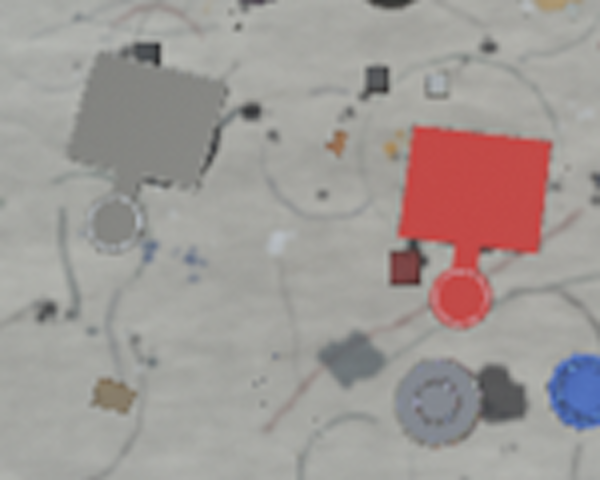

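View pics/c2.png

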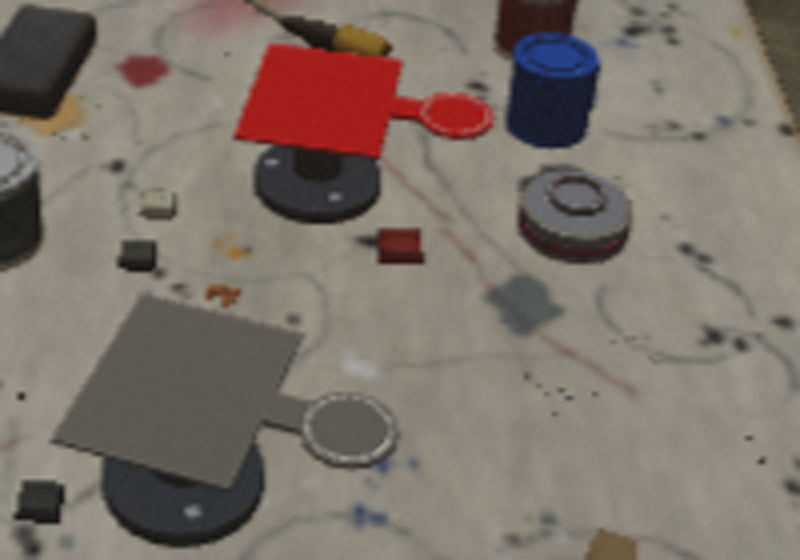

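The crops show the grey tab disc at about top px (148.5,210.5) / side (277,287). The red tab is at about top (235,229) / side (304,208.7). The filter is at (229,255) and the blue tin at (266,253).

```bash
python3 - <<'E'
from h import *
for nm,n,u,v,z in[("greytab","top",148.5,210.5,70),("greytab","side",277.2,287,70),("redtab","top",235,229.2,70),("redtab","side",304,208.7,70),("greyface","top",157,184.7,70),("redface","top",239,202.5,70),("filter","top",229,255.5,33),("blue","top",265.7,252.7,58),("yeltab","top",348,221,70),("redtin","top",299,252,58)]:
    print(nm,n,ray(n,u,v,z).round(1))
from scipy.spatial.transform import Rotation as R
print(R.from_quat(get_obs()["eef_rot"]).as_matrix().round(3))
E
```

```text
greytab top [554.4 372.2  70. ]
greytab side [554.8 374.2  70. ]
redtab top [489.3 103.5  70. ]
redtab side [490.2 107.1  70. ]
greyface top [636.  347.5  70. ]
redface top [572.2  89.8  70. ]
filter top [410.8 125.8  33. ]
blue top [415.9  11.1  58. ]
yeltab top [ 505.7 -244.2   70. ]
redtin top [415.6 -90.9  58. ]
[[-0.953  0.302 -0.   ]
 [ 0.302  0.953 -0.001]
 [ 0.    -0.001 -1.   ]]
```

```bash
python3 -m jog '[{"translation":[-33,-15.5,0],"rotation":[0,0,0],"grip":0},{"translation":[-33,-15.5,0],"rotation":[0,0,0],"grip":0},{"translation":[-33,-15.5,0],"rotation":[0,0,0],"grip":0},{"translation":[-33,-15.5,0],"rotation":[0,0,0],"grip":0},{"translation":[-33,-15.5,0],"rotation":[0,0,0],"grip":0}]' 10
python3 -m jog '[{"translation":[-31,6.4,5],"rotation":[0,0,0],"grip":0},{"translation":[-31,6.4,5],"rotation":[0,0,0],"grip":0},{"translation":[-31,6.4,5],"rotation":[0,0,0],"grip":0},{"translation":[-31,6.4,5],"rotation":[0,0,0],"grip":0},{"translation":[-31,6.4,5],"rotation":[0,0,0],"grip":0},{"translation":[-31,6.4,5],"rotation":[0,0,0],"grip":0},{"translation":[-31,6.4,5],"rotation":[0,0,0],"grip":0},{"translation":[-31,6.4,5],"rotation":[0,0,0],"grip":0}]'
python3 -m jog '[{"translation":[0,0,0],"rotation":[0,0,0],"grip":0},{"translation":[0,0,0],"rotation":[0,0,0],"grip":0},{"translation":[0,0,0],"rotation":[0,0,0],"grip":0},{"translation":[0,0,0],"rotation":[0,0,0],"grip":0}]'
```

```text
clock: 0.52
eef_pos: [300.8, 399.2, 218.5]
eef_rot: [0.153, 0.988, -0.0, -0.0]
ft_force: [0.2, 0.9, -0.0]
grip_width: 64.5
grip_force: 0.0
clock: 1.18
eef_pos: [553.2, 374.0, 177.9]
eef_rot: [0.153, 0.988, -0.0, -0.0]
ft_force: [0.4, 0.0, 0.5]
grip_width: 10.8
grip_force: 0.0
clock: 1.52
eef_pos: [550.9, 374.9, 178.9]
eef_rot: [0.152, 0.988, -0.0, -0.0]
ft_force: [0.5, -0.0, 0.3]
grip_width: 0.7
grip_force: 0.0
```

```bash
python3 -m jog '[{"translation":[-1,0,30],"rotation":[0,0,0],"grip":0},{"translation":[-1,0,30],"rotation":[0,0,0],"grip":0},{"translation":[0,0,20],"rotation":[0,0,0],"grip":0},{"translation":[0,0,10],"rotation":[0,0,0],"grip":0},{"translation":[0,0,0],"rotation":[0,0,0],"grip":0},{"translation":[0,0,0],"rotation":[0,0,0],"grip":0}]'
python3 - <<'E'
from h import *
f=grab_frame("side");cv2.imwrite("pics/s1.png",f);cv2.imwrite("pics/s1c.png",cv2.resize(f[180:320,190:390],None,fx=4,fy=4,interpolation=2))
print(proj("side",get_obs()["eef_pos"]))
E
```

```text
clock: 2.02
eef_pos: [553.7, 374.4, 89.6]
eef_rot: [0.153, 0.988, 0.0, 0.0]
ft_force: [0.7, -0.4, 0.5]
grip_width: 0.5
grip_force: 0.0
[278.09894842 279.41570796]
```

View pics/s1c.png

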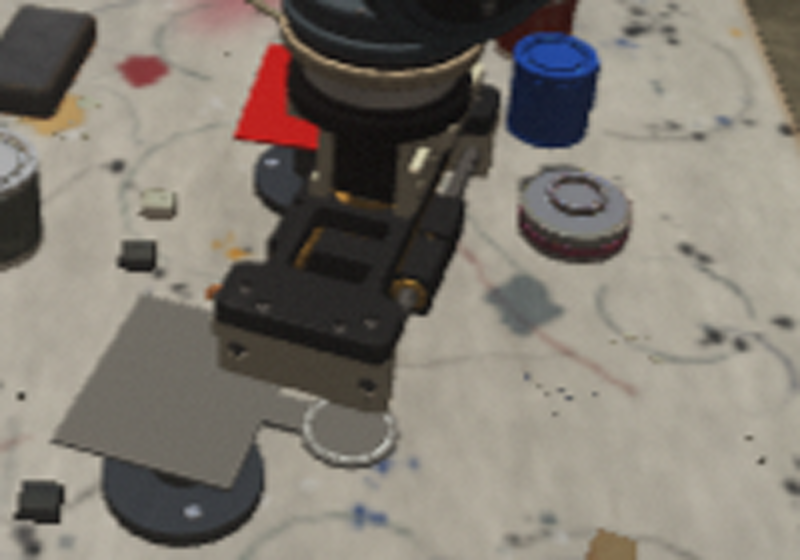

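The crop shows the hand over the grey tab at about (350,400), with the fingers hidden behind the near body plate. I'll check that the plate is the body.

```bash
python3 - <<'E'
from h import *
from scipy.spatial.transform import Rotation as R
o=get_obs();M=R.from_quat(o["eef_rot"]).as_matrix()
for p in [(37,94,-84),(-37,94,-84),(37,94,-124),(-37,94,-124),(7.5,17,0),(-7.5,17,0),(37,17,0),(-37,17,0)]:
    print(p,((proj("side",o["eef_pos"]+M@p)-[190,180])*4).round())
E
python3 -m jog '[{"translation":[0,0,8],"rotation":[0,0,0],"grip":0},{"translation":[0,0,5],"rotation":[0,0,0],"grip":0},{"translation":[0,0,1.5],"rotation":[0,0,0],"grip":0},{"translation":[0,0,0],"rotation":[0,0,0],"grip":0},{"translation":[0,0,0],"rotation":[0,0,0],"grip":0}]'
```

```text
(37, 94, -84) [381. 430.]
(-37, 94, -84) [202. 378.]
(37, 94, -124) [388. 353.]
(-37, 94, -124) [202. 302.]
(7.5, 17, 0) [357. 427.]
(-7.5, 17, 0) [326. 418.]
(37, 17, 0) [419. 445.]
(-37, 17, 0) [266. 401.]
clock: 2.48
eef_pos: [553.8, 373.9, 74.2]
eef_rot: [0.153, 0.988, 0.0, -0.0]
ft_force: [0.5, 0.3, -0.2]
grip_width: 0.5
grip_force: 0.0
```

The plate matches the body. The bias is small, so I'll creep down.

```bash
python3 -m jog '[{"translation":[0,0,2],"rotation":[0,0,0],"grip":0},{"translation":[0,0,2],"rotation":[0,0,0],"grip":0},{"translation":[0,0,1.5],"rotation":[0,0,0],"grip":0},{"translation":[0,0,0],"rotation":[0,0,0],"grip":0},{"translation":[0,0,0],"rotation":[0,0,0],"grip":0}]'
python3 -m jog '[{"translation":[0,0,1.5],"rotation":[0,0,0],"grip":0},{"translation":[0,0,0],"rotation":[0,0,0],"grip":0},{"translation":[0,0,0],"rotation":[0,0,0],"grip":0}]'
```

```text
clock: 2.9
eef_pos: [553.8, 373.9, 68.7]
eef_rot: [0.153, 0.988, 0.0, 0.0]
ft_force: [1.3, 0.5, 1.9]
grip_width: 0.8
grip_force: 0.5
clock: 3.15
eef_pos: [553.8, 373.9, 67.2]
eef_rot: [0.153, 0.988, 0.0, 0.0]
ft_force: [0.5, -1.6, 0.9]
grip_width: 0.6
grip_force: 0.9
```

```bash
for i in 1; do python3 -m jog '[{"translation":[0,0,2],"rotation":[0,0,0],"grip":0},{"translation":[0,0,0],"rotation":[0,0,0],"grip":0},{"translation":[0,0,0],"rotation":[0,0,0],"grip":0}]'; python3 -m jog '[{"translation":[0,0,0],"rotation":[0,0,0],"grip":0}]';python3 -m jog '[{"translation":[0,0,1],"rotation":[0,0,0],"grip":0}]';python3 -m jog '[{"translation":[0,0,0],"rotation":[0,0,0],"grip":0}]';python3 -m jog '[{"translation":[0,0,0],"rotation":[0,0,0],"grip":0}]'; done | grep -E "pos|ft|force"
python3 - <<'E'
from h import *
f=grab_frame("side");a=cv2.imread("pics/s1.png");cv2.imwrite("pics/s2.png",f)
c=lambda x:cv2.resize(x[245:315,195:295],None,fx=5,fy=4,interpolation=2)
cv2.imwrite("pics/s2c.png",np.vstack([c(a),c(f)]))
E
```

```text
eef_pos: [553.9, 373.9, 65.2]
ft_force: [0.3, 0.2, 3.1]
grip_force: 1.5
eef_pos: [553.9, 374.0, 65.3]
ft_force: [0.0, -0.2, 3.8]
grip_force: 1.5
eef_pos: [553.9, 374.0, 64.4]
ft_force: [0.0, -0.7, 4.1]
grip_force: 1.9
eef_pos: [553.9, 374.0, 64.1]
ft_force: [0.4, -0.4, 2.8]
grip_force: 1.8
eef_pos: [553.9, 374.0, 64.2]
ft_force: [0.4, 0.4, 4.4]
grip_force: 1.8
```

View pics/s2c.png

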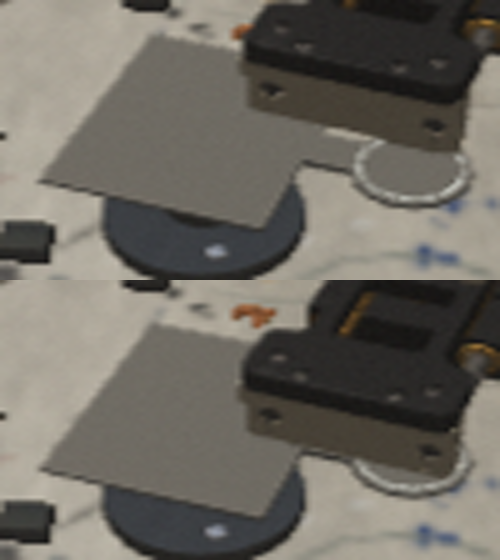

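The panel clearly sank a few mm under about 3.6 N, well short of the stop. I'll draw back and go to red.

```bash
python3 -m jog '[{"translation":[0,0,-8],"rotation":[0,0,0],"grip":0},{"translation":[0,0,-25],"rotation":[0,0,0],"grip":0},{"translation":[0,0,-25],"rotation":[0,0,0],"grip":0},{"translation":[0,0,-10],"rotation":[0,0,0],"grip":0}]'
python3 -m jog '[{"translation":[-2.4,-34.5,0],"rotation":[0,0,0],"grip":0},{"translation":[-2.4,-34.5,0],"rotation":[0,0,0],"grip":0},{"translation":[-2.4,-34.5,0],"rotation":[0,0,0],"grip":0},{"translation":[-2.4,-34.5,0],"rotation":[0,0,0],"grip":0},{"translation":[-2.4,-34.5,0],"rotation":[0,0,0],"grip":0},{"translation":[-2.4,-34.5,0],"rotation":[0,0,0],"grip":0},{"translation":[-2.4,-34.5,0],"rotation":[0,0,0],"grip":0},{"translation":[-2.4,-34.5,0],"rotation":[0,0,0],"grip":0}]'
python3 -m jog '[{"translation":[0,0,0],"rotation":[0,0,0],"grip":0},{"translation":[0,0,0],"rotation":[0,0,0],"grip":0},{"translation":[0,0,0],"rotation":[0,0,0],"grip":0}]'
python3 - <<'E'
from h import *
f=grab_frame("side");cv2.imwrite("pics/s3.png",f)
cv2.imwrite("pics/s3c.png",cv2.resize(f[150:300,190:390],None,fx=4,fy=4,interpolation=2))
E
```

```text
clock: 4.12
eef_pos: [554.5, 374.4, 135.4]
eef_rot: [0.153, 0.988, 0.001, 0.001]
ft_force: [-0.2, 0.1, -0.6]
grip_width: 0.4
grip_force: 0.0
clock: 4.78
eef_pos: [487.6, 103.5, 131.9]
eef_rot: [0.153, 0.988, -0.0, -0.0]
ft_force: [0.6, -1.1, -0.4]
grip_width: 0.6
grip_force: 0.0
clock: 5.03
eef_pos: [488.8, 105.3, 132.1]
eef_rot: [0.153, 0.988, 0.0, 0.0]
ft_force: [-0.4, 0.6, -0.6]
grip_width: 0.5
grip_force: 0.0
```

View pics/s3c.png

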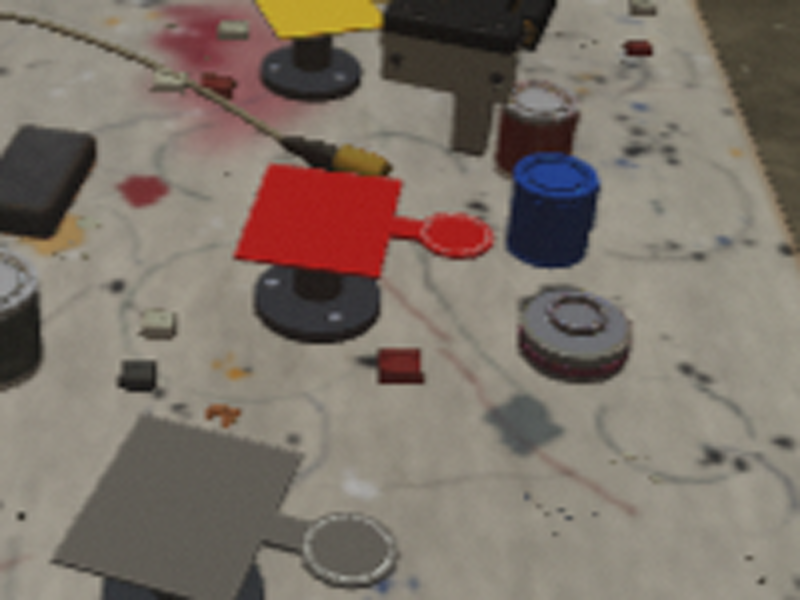

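The grey panel is back at rest at (350,548). The finger at about (470,150) is above the red tab at (456,235). I'll lower it.

```bash
python3 -m jog '[{"translation":[0,0,25],"rotation":[0,0,0],"grip":0},{"translation":[0,0,20],"rotation":[0,0,0],"grip":0},{"translation":[0,0,10],"rotation":[0,0,0],"grip":0},{"translation":[0,0,3],"rotation":[0,0,0],"grip":0},{"translation":[0,0,0],"rotation":[0,0,0],"grip":0},{"translation":[0,0,0],"rotation":[0,0,0],"grip":0}]'
python3 -m jog '[{"translation":[0,0,2],"rotation":[0,0,0],"grip":0},{"translation":[0,0,2],"rotation":[0,0,0],"grip":0},{"translation":[0,0,2],"rotation":[0,0,0],"grip":0},{"translation":[0,0,2],"rotation":[0,0,0],"grip":0},{"translation":[0,0,0],"rotation":[0,0,0],"grip":0}]'
python3 -m jog '[{"translation":[0,0,1],"rotation":[0,0,0],"grip":0},{"translation":[0,0,0],"rotation":[0,0,0],"grip":0}]'
python3 -m jog '[{"translation":[0,0,0],"rotation":[0,0,0],"grip":0},{"translation":[0,0,0],"rotation":[0,0,0],"grip":0}]'
python3 - <<'E'
from h import *
f=grab_frame("side");a=cv2.imread("pics/s3.png");cv2.imwrite("pics/s4.png",f)
c=lambda x:cv2.resize(x[180:250,235:335],None,fx=5,fy=4,interpolation=2)
cv2.imwrite("pics/s4c.png",np.vstack([c(a),c(f)]))
E
```

```text
clock: 5.58
eef_pos: [489.2, 105.4, 74.7]
eef_rot: [0.153, 0.988, 0.0, 0.0]
ft_force: [0.9, -0.1, 0.1]
grip_width: 0.4
grip_force: 0.0
clock: 6.0
eef_pos: [489.1, 105.0, 66.2]
eef_rot: [0.153, 0.988, 0.0, 0.0]
ft_force: [1.9, 0.1, 2.7]
grip_width: 0.4
grip_force: 1.2
clock: 6.17
eef_pos: [489.1, 105.0, 65.3]
eef_rot: [0.153, 0.988, 0.0, 0.0]
ft_force: [1.9, 1.1, 3.3]
grip_width: 0.2
grip_force: 1.5
clock: 6.33
eef_pos: [489.1, 105.0, 65.3]
eef_rot: [0.153, 0.988, 0.0, 0.0]
ft_force: [2.9, 0.6, 3.8]
grip_width: 0.2
grip_force: 1.5
```

View pics/s4c.png

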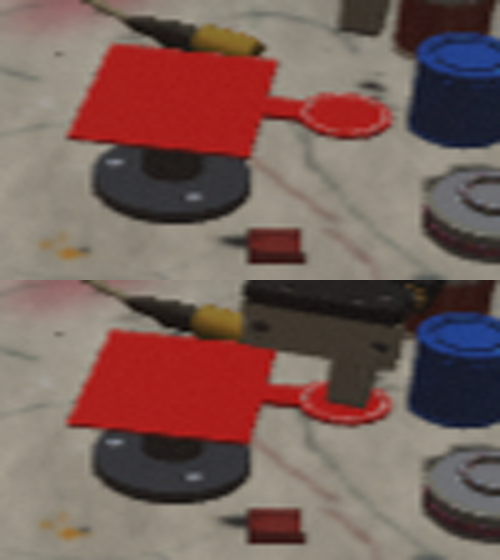

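The finger rests on the red disc at (348,400) with the panel slightly sunk. Drawing back.

```bash
python3 -m jog '[{"translation":[0,0,-8],"rotation":[0,0,0],"grip":0},{"translation":[0,0,-25],"rotation":[0,0,0],"grip":0},{"translation":[0,0,-30],"rotation":[0,0,0],"grip":0},{"translation":[0,0,-30],"rotation":[0,0,0],"grip":0},{"translation":[0,0,-30],"rotation":[0,0,0],"grip":0},{"translation":[0,0,-10],"rotation":[0,0,0],"grip":0},{"translation":[0,0,0],"rotation":[0,0,0],"grip":0},{"translation":[0,0,0],"rotation":[0,0,0],"grip":0}]'
python3 - <<'E'
from h import *
a=cv2.imread("pics/side0.png").astype(int);f=grab_frame("side").astype(int)
print(abs(f-a)[200:320,200:330].mean())
print(finish_job())
E
```

```text
clock: 7.05
eef_pos: [488.1, 104.9, 197.5]
eef_rot: [0.153, 0.988, -0.0, -0.0]
ft_force: [-0.6, 0.7, -1.0]
grip_width: 0.3
grip_force: 0.0
1.166517094017094
the job is handed in; nothing more can be done
None
```

I touched the grey tab and then the red tab lightly (about 4 N, roughly 5–6 mm of give), drew the hand back clear to about 197 mm above the bench, touched nothing else as far as the pictures show, and handed the job in at about 7 s.

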